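# Click a spare monitor battery into the ward charger

### The arm

A 7-joint arm with a two-finger parallel gripper is mounted at the origin on the work surface. World frame = base frame: x ahead of the robot, y to its left, z up, the work surface at z = 0. Lengths are in m, angles in rad, forces in N, time in s.
With the tool pointing down it reaches from about 0.425 to 0.925 m from the base axis. Payload 6.8 kg.
Tool frame: the origin (TCP) lies midway between the tips of the shut fingers; the grasp point (between the pads) lies 19 mm behind it; z points along the fingers, x is the direction in which the jaws open and shut, and the axes are right-handed (so a half turn about z gives the same grasp; the last joint's range is limited). The gripper opens to 85 mm and grips with 20 to 120 N. Pads are 22 mm wide; open, the fingers measure 114 mm over their backs; the gripper's body (76 mm by 85 mm) begins 54 mm behind the grasp point. The pads swing forward as they close: fully open they stand 13 mm farther back than shut.
Start: joints at [-1.295, 0.477, 0.022, 1.555, -0.011, 1.109, -0.083], TCP at [0.253, 0.626, 0.231] pointing down, gripper open.
Joint ranges: [-2.96, 2.96], [-0.34, 2.1], [-1.41, 1.46], [0.24, 2.44], [-1.37, 4.51], [0.17, 1.92], [-2.96, 2.96]. Speed limits (rad/s): [2.39, 2.39, 3.14, 3.14, 3.14, 3.14, 3.14].

### API

Orientations are given as [roll, pitch, yaw] about the fixed x, y, z axes, in that order (R = Rz(yaw) Ry(pitch) Rx(roll)).
In Python, from workcell import arm, viewer gives the robot as it stands.
- The arm moves only by the shell command python3 -m pendant 'ROWS' [FORCE]. ROWS is JSON, a list that holds one entry, the list of rows, each a list of 7 numbers: the opening, from 0 (shut) to 1 (fully open), then the shift along the tool's x, y, z as a fraction of full scale, then the turn, a rotation vector about the tool's x, y, z as a fraction of full scale. In form: [[[fingers, tx, ty, tz, rx, ry, rz], ...]]. A call has exactly 10 rows; each row shifts and turns the pose as measured when the row begins, along the tool's axes as they then stand; what a row does not reach is not made up. Full scale, the value 1, is 20 mm for a shift and 4 degrees for a turn. A row lasts 1/10 s, in which the tool goes at most 50 mm and 8.59 degrees, less where a joint would pass 70% of its speed; a pose out of reach is approached as far as the arm can. A call with a number of a shift or a turn outside -1 to 1 is refused whole. A call with a gripper value outside its range is refused whole. The fingers move at their own pace and stop on an object; FORCE is the grip in N (left out, the last holds). Time passes only in rows, so rows that do not move let the fingers close, or fill a call up. It gives the time, the measured TCP pose, the force and the opening at its end, in the units of the state.
- arm.state(): the state, without advancing time (a new reading comes with each control period).
- viewer.grab_frame(name): name is "scene" or "top" or "wrist"; returns the picture (480x640x3 uint8, red, green, blue); there is no depth.
- viewer.camera_info(name): a dict with "fx", "fy", "cx", "cy" (pixels), "position" and "rotation" of the camera in the world. Camera axes: x right, y down, z forward; pixel columns grow to the right and rows downward; lengths in m; the calibration is good to about 2 mm. The wrist camera is an equidistant fisheye: a pixel r from the principal point sees the ray r / f radians off the axis. A picture is of the moment at which its call begins: read the wrist's pose just before it. camera_info takes no time and is no camera call; for the wrist camera it gives the pose at the moment of the call.
- arm.finish_job(): hands the job in, once; it reports no verdict.
The state is a dict: "clock": time; "joint_pos": joint angles; "qd": joint speeds; "joint_torque": joint torques, N m; "ee_pos": TCP position; "eef_rot": TCP orientation; "contact_force": force on the tool from outside, world axes, zero at the start; "torque": the same for the moment, N m; "width": finger opening in m.
Only numpy, scipy, OpenCV 4.12 (cv2) and the standard library are available. Lean on these libraries where they do the work, as an engineer would, in place of code of your own. Each camera call takes 0.05 s, during which the arm holds its last target. There are 200 camera calls.

### The job

Put the large spare battery pack on charge in the free bay of the charger: tongue end first under the lip, against the sprung contacts, then rock the other end down past the catch until the pack lies flat and has sprung back under the catch, and let go. Feel your way and never force it, as the contacts and the catch break under a hard push, and leave the small pack, the tape, the toy car and the oximeter where they are.

Things in the scene. Friction and masses are not known exactly. Their poses are not given: they have to be found in the camera images.
- pack_mid (a point): Large loose black battery pack, 0.2 to 0.3 kg, lying flat on the counter, right way up: a block 80 long (x) x 50 wide (y) x 26 mm high (z), grey blank label on top. The point is the block's centre, 13 mm above the underside; x points to its toe (tongue) end, z up. Grasp it across the 50 mm width.
- pack_tongue (a point): Centre of the tip of the pack's tongue, which juts 10 mm from the toe end, 36 mm wide, from 2 to 10 mm above the underside (point at x +50, 7 mm below pack_mid).
- pack_foot (a point): Centre of the tip of the foot at the pack's other (heel) end: juts 5 mm, 50 mm wide, from 0 to 8 mm above the underside (point at x -45, 9 mm below pack_mid). Three ribs on the pack's top mark this end.
- charger: Fixed white two-bay charger, 192 x 244 mm, 12 mm high deck, 40 mm high hood along its far (+x) side from x +62 on. Origin at the middle of its underside. Left bay (y +60) holds an equal pack, seated, showing how it should look; right bay (y -60) is free. Each bay is a grey cup on the deck. The pack may press on the charger and cup with 25 N, on the contacts with 16 N, no more.
- bay (a point): Nominal seat of the free bay, on its floor (the deck, 12 mm above the counter); x points to the contact end, z up. A seated pack has these axes, pack_mid 13 mm above. Only nominal: the cup is screwed on through oversize slots and truly sits up to 6 mm fore or aft of this along x and up to 2.5 mm aside, differently each time and not measured, so feel for it. Offsets below are from the cup's true place.
- bay_contact_end (a point): Nominal floor point below the lip's edge. In the cup: fixed lip from x +46, underside 12 mm and top 16 mm above the floor; the tongue gets under it only tilted toe down 10 to 20 degrees. Under it a sprung contact block, 32 mm wide, 1.5 to 10.5 mm up, free face at x +49: it yields along +x, 3 N at first, 4 N where a pack rests (1 mm in), 10 N at 5 mm, hard stop at 5.5 mm.
- bay_heel_end (a point): Nominal floor point at the heel wall, x -45 in the cup, 16 mm high. Its catch, 30 mm wide, juts to x -42 at 10 to 12 mm up and slopes back at 45 degrees to x -47, 17 mm up. For the foot to pass, hold the pack 3 to 4.5 mm in +x of its seat, 8 to 12 N on the contacts (floor friction comes on top: press down little); let go, it springs back under the catch.
- bay_sides (a point): Nominal middle of the bay at the height of its side walls' tops, 14 mm above the floor (flared outwards above, to 17 mm). Inner faces 52 mm apart, 1 mm play each side of the pack. Walls only from x -50 to -27 and from +27 on (splayed ends from +23); between them the sides are open for the fingers down to the deck, free for 80 mm to the left and 60 mm to the right of the point (counter beyond).
- small_pack_mid (a point): A smaller black battery pack, 58 x 36 x 20 mm with a short stub at one end, that does not fit this charger; leave it. The point is its centre, 10 mm above its underside.
- tape: Bystander: roll of white tape lying flat, 68 mm across, 24 high; origin at the centre of its underside.
- toy_car: Bystander: wooden toy car, 85 x 52 x 47 mm; origin at the centre of its underside.
- oximeter: Bystander: finger-clip pulse oximeter, 58 x 34 x 29 mm; origin at the centre of its underside.

How it is judged:
On the way, in this order (a step that is already met when the one before it is completed fails the run):
1. the large pack is lifted off the counter (height (world z) of pack_mid above 0.04 m), for 0.2 s.
2. the pack lies flat in the free bay, under lip and catch (x of pack_mid in the frame of cup between -0.0018 and 0.0018 m and y of pack_mid in the frame of cup between -0.0025 and 0.0025 m and z of pack_mid in the frame of bay between 0.011 and 0.0148 m and angle between the z axis of pack_mid and the z axis of bay, either way round below 0.035 rad and angle between the x axis of pack_mid and the x axis of bay, either way round below 0.05 rad), for 0.2 s.
At the end, for the whole second after the job is handed in: The large pack lies flat in the free bay, tongue under the lip, foot under the catch: its centre within 1.8 mm along and 2.5 mm across of the seat in the free bay's cup (its true place) and 11 to 14.8 mm above the bay floor, level within 2 degrees, turned less than 3 degrees, released and at rest (all of step 2 and linear speed of pack below 0.01 m/s and contact force between pack and the fingers below 0.1 N); the robot touches nothing.
It fails at once if the pack is forced: more than 25 N between it and the charger or its cup (contact force between pack and charger above 25 N or contact force between pack and cup above 25 N).
It fails at once if the contacts are bent: more than 16 N of the pack on the contact block (contact force between pack and contacts above 16 N).
It fails at once if a bystander is moved more than 25 mm (distance of any of small_pack_mid, tape, toy_car, oximeter from where it was at the start of the episode above 0.025 m).
It also fails if it takes over 64 s, if anything falls off the work surface, if the arm or the gripper's body presses on something with over 40 N, if the wrist force passes 120 N, or if a joint passes its speed limit or range.

## Working session

There is one attempt and no reset: what is moved stays moved. The work goes in short steps, Python scripts to look and compute and a shell command to move; the robot and the scene stay as the last step left them, time stands still between calls to the robot, and variables do not carry over. Pictures are saved under pics/ and viewed, about 8 in all and at most 12, crops included, and the job is handed in when it is done.

```bash
mkdir -p pics
python3 - <<'E'
from workcell import arm, viewer
import cv2, numpy as np
s=arm.state(); print(s)
for n in("top","scene"):
    im=viewer.grab_frame(n); cv2.imwrite(f"pics/{n}0.png",im[:,:,::-1]); c=viewer.camera_info(n); print(n,c)
E
```

```text
{'clock': 0.0, 'joint_pos': array([-1.29510189,  0.47781761,  0.02230121,  1.55644611, -0.01149736,
        1.10932957, -0.08309679]), 'qd': array([ 4.12602592e-04, -2.46781185e-03, -1.48587109e-06,  4.52069588e-04,
       -5.27140383e-04, -6.42151879e-04, -2.55076829e-05]), 'joint_torque': array([ 2.06046457e-04, -5.96440351e+01,  1.60880573e+00, -2.81198806e+01,
        1.25790705e-02,  9.22766514e-03, -3.74962440e-06]), 'ee_pos': array([0.25251572, 0.62533892, 0.23031551]), 'eef_rot': array([3.14146782e+00, 1.86890359e-03, 1.18706205e+00]), 'contact_force': array([ 0.16295046,  0.65343986, -0.43981675]), 'torque': array([ 0.007714  , -0.02762142, -0.01290982]), 'width': 0.08539762441641616}
top {'fx': 520.1578166070096, 'fy': 520.1578166070096, 'cx': 317.63785745699266, 'cy': 238.7412232302359, 'position': array([ 0.32746144, -0.02741809,  0.89729553]), 'rotation': array([-2.95662282e+00, -2.63379513e-03, -1.56786418e+00])}
scene {'fx': 471.56407206118394, 'fy': 471.56407206118394, 'cx': 325.3876406460346, 'cy': 244.19423932230873, 'position': array([ 1.03756644, -0.25526838,  0.53140083]), 'rotation': array([-2.28202259, -0.00796689,  1.21063048])}
```

View pics/top0.png

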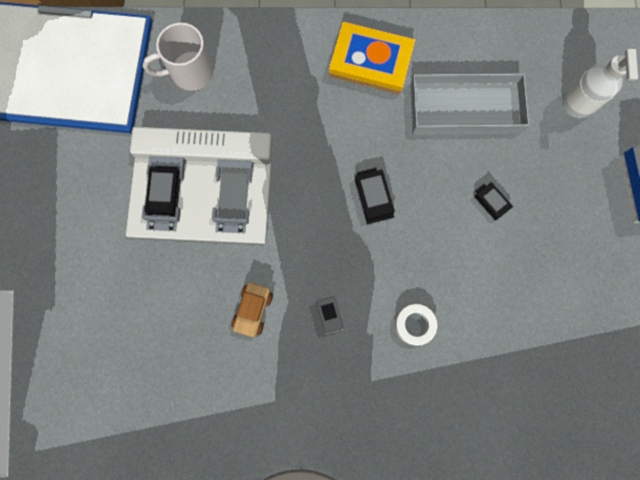

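The top view shows the charger at (200,185) with its free right bay at (233,197), the large pack at (375,195), the small pack at (493,200), the car at (252,310), the oximeter at (328,316) and the tape at (417,325). Next I'll view enlarged crops of the pack and the bay.

```bash
cat > h.py <<'E'
import numpy as np, cv2
from scipy.spatial.transform import Rotation as R
from workcell import arm, viewer
def rays(info,uv,fish=False):
    uv=np.atleast_2d(np.float64(uv)); x=(uv[:,0]-info["cx"])/info["fx"]; y=(uv[:,1]-info["cy"])/info["fy"]
    if fish:
        r=np.hypot(x,y)+1e-12; d=np.c_[x/r*np.sin(r),y/r*np.sin(r),np.cos(r)]
    else: d=np.c_[x,y,np.ones_like(x)]
    return R.from_euler('xyz',info["rotation"]).apply(d)
def onplane(info,uv,z,fish=False):
    d=rays(info,uv,fish); p=np.array(info["position"]); return p+d*((z-p[2])/d[:,2])[:,None]
def project(info,P,fish=False):
    q=R.from_euler('xyz',info["rotation"]).inv().apply(np.atleast_2d(P)-np.array(info["position"]))
    if fish:
        r=np.hypot(q[:,0],q[:,1]); th=np.arctan2(r,q[:,2]); k=th/(r+1e-12); x,y=q[:,0]*k,q[:,1]*k
    else: x,y=q[:,0]/q[:,2],q[:,1]/q[:,2]
    return np.c_[info["fx"]*x+info["cx"],info["fy"]*y+info["cy"]]
def tool():
    s=arm.state(); return np.array(s["ee_pos"]),R.from_euler('xyz',s["eef_rot"])
E
python3 - <<'E'
from h import *
im=cv2.imread("pics/top0.png"); c=viewer.camera_info("top")
a=cv2.resize(im[155:235,340:420],(400,400),interpolation=cv2.INTER_CUBIC)
b=cv2.resize(im[120:250,120:280],None,fx=4,fy=4,interpolation=cv2.INTER_CUBIC)
b=b[:, :]; b=cv2.resize(b,(492,400)); 
g=np.hstack([a, cv2.resize(im[120:250,120:280],(400,325)).copy() if 0 else b[:, :400]]); cv2.imwrite("pics/crop1.png",np.hstack([a,cv2.resize(im[150:250,190:290],(400,400),interpolation=cv2.INTER_CUBIC)]))
# label of pack & dark mask
g=cv2.cvtColor(im,cv2.COLOR_BGR2GRAY)
m=(g<45).astype(np.uint8)
cs,_=cv2.findContours(m,cv2.RETR_EXTERNAL,cv2.CHAIN_APPROX_NONE)
for k in cs:
    if cv2.contourArea(k)>150:
        r=cv2.minAreaRect(k); bx=cv2.boxPoints(r); print(r); print(onplane(c,bx,0.013)[:,:2].round(4).tolist())
# charger white
hsv=cv2.cvtColor(im,cv2.COLOR_BGR2HSV)
print("deck corners guess", onplane(c,[[127,237],[265,243]],0.012), onplane(c,[[131,129],[270,133]],0.04))
E
```

```text
((491.8287048339844, 199.6484832763672), (35.31586837768555, 21.965362548828125), 49.08561706542969)
[[0.5748, -0.3006], [0.6013, -0.3313], [0.5528, -0.3691], [0.5269, -0.3384]]
((374.0353698730469, 194.62818908691406), (52.15531921386719, 29.119226455688477), 74.57783508300781)
[[0.611, -0.0917], [0.6255, -0.1417], [0.5339, -0.1641], [0.5199, -0.1149]]
((162.29208374023438, 190.5792236328125), (31.343671798706055, 49.6523551940918), 5.710592269897461)
[[0.5363, 0.2732], [0.6263, 0.2703], [0.6208, 0.2146], [0.5309, 0.2186]]
((635.6434936523438, 183.86013793945312), (70.1017837524414, 9.049503326416016), 77.7352294921875)
[[0.6553, -0.5765], [0.659, -0.5928], [0.5333, -0.6051], [0.5298, -0.5893]]
deck corners guess [[0.49505058 0.30071956 0.012     ]
 [0.48531438 0.06169308 0.012     ]] [[0.68146073 0.29684571 0.04      ]
 [0.67505354 0.05435794 0.04      ]]
```

View pics/crop1.png

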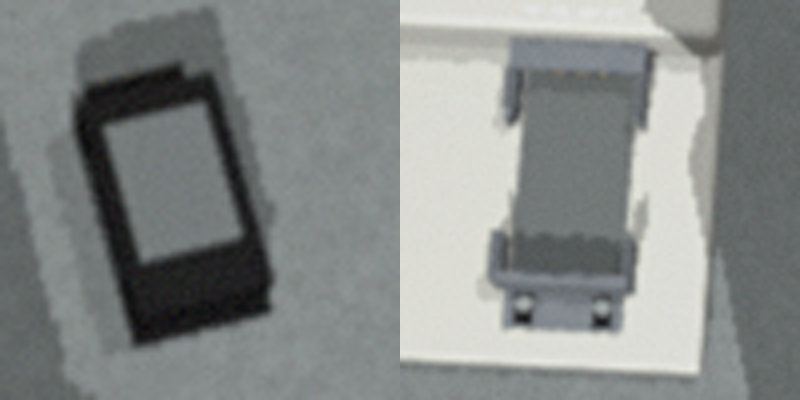

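The pack's toe (narrow tongue) points up in the image (+x) at a yaw of about 15°, and the ribs are at the bottom. The charger's yaw is about -2.4°. I'll travel over to the pack while turning the tool.

```bash
python3 -m pendant '[[[1,-0.71,0.71,0,0,0,1],[1,-0.66,0.75,0,0,0,1],[1,-0.6,0.8,0,0,0,1],[1,-0.54,0.84,0,0,0,1],[1,-0.48,0.87,0,0,0,1],[1,-0.42,0.91,0,0,0,1],[1,-0.36,0.93,0,0,0,1],[1,-0.29,0.96,0,0,0,1],[1,-0.22,0.97,0,0,0,1],[1,-0.16,0.99,0,0,0,1]]]' 30
python3 -m pendant '[[[1,-0.09,1,0,0,0,1],[1,-0.02,1,0,0,0,1],[1,0.05,1,0,0,0,1],[1,0.12,0.99,0,0,0,1],[1,0.19,0.98,0,0,0,1],[1,0.26,0.97,0,0,0,1],[1,0.33,0.95,0,0,0,1],[1,0.39,0.92,0,0,0,1],[1,0.45,0.89,0,0,0,1],[1,0.52,0.86,0,0,0,1]]]'
```

```text
clock: 1.1
ee_pos: [0.3275, 0.4335, 0.2256]
eef_rot: [3.136, 0.009, 0.467]
contact_force: [1.1, 0.4, 0.4]
width: 0.0853
clock: 2.1
ee_pos: [0.3992, 0.236, 0.2243]
eef_rot: [3.126, 0.007, -0.261]
contact_force: [0.9, 0.1, 0.2]
width: 0.0856
```

```bash
python3 -m pendant '[[[1,0.65,0.76,0,0,0,1],[1,0.7,0.71,0,0,0,1],[1,0.75,0.66,0.2,0,0,1],[1,0.79,0.61,0.2,0,0,1],[1,0.83,0.55,0.2,0,0,1],[1,0.87,0.49,0.2,0,0,1],[1,0.9,0.43,0.2,0,0,1],[1,0.93,0.37,0.2,0,0,1],[1,0.95,0.3,0.2,0,0,1],[1,0.97,0.23,0.2,0,0,1]]]'
python3 -m pendant '[[[1,0.99,0.16,0,0,0,1],[1,1,0.1,0,0,0,1],[1,1,0.03,0.2,0,0,1],[1,1,-0.04,0.2,0,0,1],[1,0.99,-0.11,0.2,0,0,1],[1,0.98,-0.18,0.2,0,0,0],[1,0.98,-0.18,0.2,0,0,0],[1,0.98,-0.18,0.2,0,0,0],[1,0.98,-0.18,0,0,0,0],[1,0,0,0,0,0,0]]]'
python3 - <<'E'
from h import *
i=viewer.camera_info("wrist"); im=viewer.grab_frame("wrist"); print(i,tool()[0],tool()[1].as_matrix().round(3))
cv2.imwrite("pics/w1.png",im[:,:,::-1])
E
```

```text
clock: 3.1
ee_pos: [0.4865, 0.0383, 0.1909]
eef_rot: [3.125, -0.007, -1.015]
contact_force: [0.2, 0.5, 0.6]
width: 0.0854
clock: 4.1
ee_pos: [0.5533, -0.1517, 0.164]
eef_rot: [3.125, -0.02, -1.416]
contact_force: [-1.0, -0.3, -0.1]
width: 0.0855
{'fx': 371.64829954431775, 'fy': 371.64829954431775, 'cx': 325.99312996966785, 'cy': 234.23643785186866, 'position': array([ 0.62744275, -0.13757511,  0.30468786]), 'rotation': array([ 2.8355936 , -0.01953489, -1.41794644])} [ 0.5529064  -0.15017979  0.16365646] [[ 0.155 -0.988 -0.014]
 [-0.988 -0.155 -0.021]
 [ 0.019  0.017 -1.   ]]
```

View pics/w1.png

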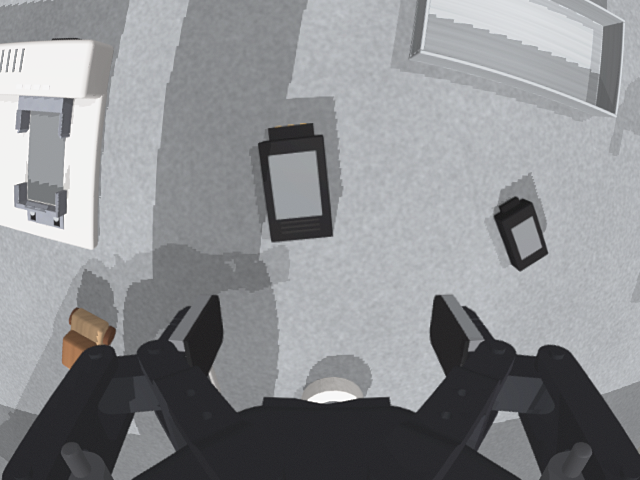

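The wrist view shows the pack with tongue at (291,130), toe edge (260,143)–(325,136) and heel edge (272,241)–(333,236), and the charger's free bay at (42,165) on the left.

Run:
```python
from h import *
i={'fx': 371.64829954431775, 'fy': 371.64829954431775, 'cx': 325.99312996966785, 'cy': 234.23643785186866, 'position': np.array([ 0.62744275, -0.13757511,  0.30468786]), 'rotation': np.array([ 2.8355936 , -0.01953489, -1.41794644])}
P=onplane(i,[[260,143],[325,136],[333,236],[272,241]],.026,True)[:,:2]
toe=(P[0]+P[1])/2; heel=(P[2]+P[3])/2; v=toe-heel; print(P.round(4),"len",np.hypot(*v),"mid",(toe+heel)/2,"yaw",np.degrees(np.arctan2(v[1],v[0])),"w",np.hypot(*(P[0]-P[1])))
im=cv2.imread("pics/w1.png");g=cv2.cvtColor(im,cv2.COLOR_BGR2GRAY)
m=np.zeros_like(g); m[150:216,268:326]=(g[150:216,268:326]>110); k=max(cv2.findContours(m,0,1)[0],key=cv2.contourArea)
L=onplane(i,cv2.boxPoints(cv2.minAreaRect(k)),.026,True)[:,:2]; print("label",L.round(4),L.mean(0))
# top cam same label & corners
c=viewer.camera_info("top")
q=np.array([[340+x/5,155+y/5] for x,y in [[103,127],[208,100],[243,236],[138,263]]]); T=onplane(c,q,.026)[:,:2]; print("label top",T.round(4),T.mean(0))
q=[[190+x/4,150+y/4] for x,y in [[497,265],[632,278],[512,45],[650,52],[505,320],[622,328]]]
q=np.array([[190+(x-400)/4,150+y/4] for x,y in [[497,278],[632,290],[512,70],[645,75],[400,358],[698,374],[718,60]]])
for z in (.012,.028): print(z,onplane(c,q,z)[:,:2].round(4).tolist())
# charger right side in wrist view: deck near right corner (97,248)
print("deck corner wrist",onplane(i,[[97,248]],.012,True), "deck corner top",onplane(c,[[265,243.5]],.012))
```

```text
[[ 0.6048 -0.0966]
 [ 0.6167 -0.144 ]
 [ 0.5406 -0.1621]
 [ 0.5294 -0.1148]] len 0.07788876743531213 mid [ 0.57287547 -0.1293468 ] yaw 13.46476984939988 w 0.04889484458714138
label [[ 0.5962 -0.1035]
 [ 0.6051 -0.1384]
 [ 0.5566 -0.1512]
 [ 0.547  -0.115 ]] [ 0.57622354 -0.12703004]
label top [[ 0.5941 -0.1037]
 [ 0.604  -0.1405]
 [ 0.5551 -0.1516]
 [ 0.5454 -0.1152]] [ 0.57466128 -0.12776628]
0.012 [[0.5266, 0.151], [0.5215, 0.0921], [0.6212, 0.1481], [0.6191, 0.089], [0.491, 0.1915], [0.4844, 0.0625], [0.6262, 0.0567]]
0.028 [[0.523, 0.1478], [0.518, 0.0899], [0.6159, 0.1449], [0.6139, 0.0869], [0.4881, 0.1876], [0.4816, 0.0609], [0.6208, 0.0552]]
deck corner wrist [[0.49160732 0.05560473 0.012     ]] deck corner top [[0.48443674 0.06167418 0.012     ]]
```

```bash
cat >> h.py <<'E'
def togo(pos,yaw_deg,pitch_deg=0):
    """target: pack-frame yaw/pitch (toe down +); tool x=-y_p, tool y=-x_p, tool z=-z_p. returns total shift/20mm, turn/4deg in tool axes"""
    p,r=tool(); A=np.array([[0,-1,0],[-1,0,0],[0,0,-1.]]).T
    Rt=R.from_euler('ZY',[yaw_deg,pitch_deg],degrees=True)*R.from_matrix(A)
    d=r.inv().apply(np.array(pos)-p)/.02; w=(r.inv()*Rt).as_rotvec(degrees=True)/4
    return d.round(2),w.round(2)
E
python3 -c "
from h import *
print(togo([.5728,-.129,.15],13.8))
print(togo([.5728,-.129,.003],13.8))"
```

```text
(array([-0.9 , -1.16,  0.65]), array([ 0.26, -0.26, -1.22]))
(array([-1.04, -1.29,  7.99]), array([ 0.26, -0.26, -1.22]))
```

```bash
python3 -m pendant '[[[1,-0.3,-0.4,0.2,0.13,-0.13,-0.6],[1,-0.3,-0.4,0.2,0.13,-0.13,-0.6],[1,-0.3,-0.4,0.2,0,0,0],[1,0,0,0.8,0,0,0],[1,0,0,1,0,0,0],[1,0,0,1,0,0,0],[1,0,0,1,0,0,0],[1,0,0,1,0,0,0],[1,0,0,0.5,0,0,0],[1,0,0,0,0,0,0]]]' 70; python3 -c "
from h import *
print(togo([.5728,-.129,.003],13.8), arm.state()['contact_force'])
"
```

```text
clock: 5.15
ee_pos: [0.5696, -0.1224, 0.0338]
eef_rot: [3.135, 0.003, -1.336]
contact_force: [0.2, 0.1, -0.0]
width: 0.0853
(array([ 0.36, -0.09,  1.54]), array([ 0.09,  0.04, -0.08])) [ 0.22518703  0.08914815 -0.03082708]
```

```bash
python3 -m pendant '[[[1,0.2,-0.1,0.1,0.1,0,0],[1,0.2,0,0.2,0,0,0],[1,0,0,0.6,0,0,0],[1,0,0,0.5,0,0,0],[1,0,0,0.2,0,0,0],[0,0,0,0,0,0,0],[0,0,0,0,0,0,0],[0,0,0,0,0,0,0],[0,0,0,0,0,0,0],[0,0,0,0,0,0,0]]]' 70; python3 -m pendant '[[[0,0,0,-0.3,0,0,0],[0,0,0,-0.5,0,0,0],[0,0,0,-0.6,0,0,0],[0,0,0,-0.6,0,0,0],[0,0,0,-0.6,0,0,0],[0,0,0,-0.6,0,0,0],[0,0,0,-0.6,0,0,0],[0,0,0,-0.6,0,0,0],[0,0,0,-0.6,0,0,0],[0,0,0,0,0,0,0]]]'
```

```text
clock: 6.15
ee_pos: [0.5754, -0.1305, 0.0016]
eef_rot: [-3.137, 0.002, -1.336]
contact_force: [-0.2, 0.0, -1.8]
width: 0.0491
clock: 7.15
ee_pos: [0.5754, -0.1311, 0.1123]
eef_rot: [-3.134, 0.001, -1.337]
contact_force: [1.2, 0.3, -1.9]
width: 0.0484
```

```bash
python3 -c "
from h import *
print(togo([.505,.117,.12],-2.4))"; python3 -m pendant '[[[0,-0.8,0.5,0,0,0,0.8],[0,-0.85,0.5,0,0,0,0.8],[0,-0.85,0.45,0,0,0,0.8],[0,-0.9,0.35,0,0,0,0.8],[0,-0.9,0.3,0,0,0,0.8],[0,-0.95,0.25,0,0,0,0],[0,-0.95,0.25,0,0,0,0],[0,-0.95,0.25,0,0,0,0],[0,-0.95,0.25,0,0,0,0],[0,-0.95,0.25,0,0,0,0]]]';  python3 -c "
from h import *
print(togo([.505,.117,.12],-2.4))"
```

```text
(array([-12.88,   0.55,  -0.37]), array([-0.1 ,  0.03,  3.95]))
clock: 8.15
ee_pos: [0.5001, 0.0475, 0.1109]
eef_rot: [-3.138, 0.001, -1.634]
contact_force: [1.0, -0.5, -2.2]
width: 0.0487
(array([-3.48, -0.02, -0.45]), array([-0.06,  0.01, -0.31]))
```

```bash
python3 -m pendant '[[[0,-0.8,0,-0.1,0,0,-0.3],[0,-0.8,0,-0.1,0,0,0],[0,-0.8,0,-0.1,0,0,0],[0,-0.7,0,-0.1,0,0,0],[0,-0.4,0,0,0,0,0],[0,0,0,0,0,0,0],[0,0,0,0,0,0,0],[0,0,0,0,0,0,0],[0,0,0,0,0,0,0],[0,0,0,0,0,0,0]]]';  python3 - <<'E'
from h import *
import json
i=viewer.camera_info("wrist"); im=viewer.grab_frame("wrist"); print(tool()[0],arm.state()['eef_rot'])
json.dump({k:(v.tolist() if hasattr(v,'tolist') else v) for k,v in i.items()},open("w2.json","w")); print(i['position'],i['rotation'])
cv2.imwrite("pics/w2.png",im[:,:,::-1])
cv2.imwrite("pics/w2c.png",cv2.resize(im[100:460,150:490,::-1],(566,600),interpolation=cv2.INTER_CUBIC))
E
```

```text
clock: 9.15
ee_pos: [0.5029, 0.1213, 0.1188]
eef_rot: [-3.139, -0.001, -1.607]
contact_force: [1.2, 0.5, -2.1]
width: 0.0487
[0.50290087 0.12121342 0.11878271] [-3.13902657e+00 -9.00985564e-04 -1.60733343e+00]
[0.57556238 0.11860993 0.26087048] [ 2.85438371e+00 -3.95454286e-04 -1.60937435e+00]
```

View pics/w2.png

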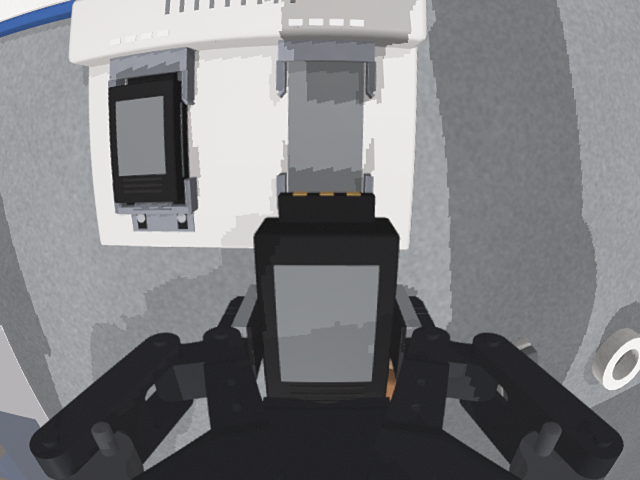

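The wrist view shows the held pack (toe edge at row ~225, tongue (280–375, 195)), the free cup ahead with its lip edge at row ~62, and walls at columns ~283 and ~369. Next is a zoom on the cup.

Run:
```python
import cv2
im=cv2.imread("pics/w2.png"); cv2.imwrite("pics/w2z.png",cv2.resize(im[30:250,250:410],(436,600),interpolation=cv2.INTER_CUBIC))
```

```text
(no output)
```

View pics/w2z.png

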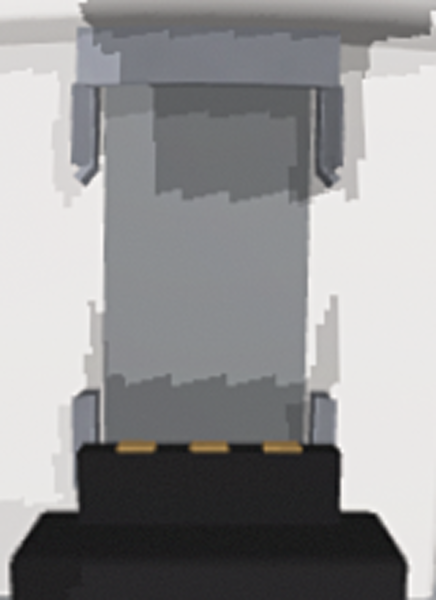

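Run:
```python
from h import *
import json
i=json.load(open("w2.json")); p=np.array([0.50290,0.12121,0.11878]); zu=p[2]-.0016
f=lambda c,r:[250+c/2.725,30+r/2.725]
T=onplane(i,[f(79,444),f(340,444)],zu+.010,True); print("tongue",T, "mid",T.mean(0)-p, "w",T[0]-T[1])
psi=np.radians(-2.35)
def show(n,uv,z):
    P=onplane(i,uv,z,True); print(n,P[:,:2].round(4).tolist(),"mid",P.mean(0)[:2].round(4)); return P
L=show("lip edge",[f(78,84),f(340,84)],.028)
print("lip yaw",np.degrees(np.arctan2(-(L[0]-L[1])[0],(L[0]-L[1])[1])))
show("toe walls outer",[f(72,140),f(343,140)],.029); show("toe walls inner",[f(98,120),f(317,120)],.028)
show("splay ends",[f(84,186),f(332,186)],.028)
show("heel walls outer",[f(77,410),f(336,410)],.029)
show("floor pad edges",[f(105,300),f(308,300)],.012)
show("heel wall ends (x-27)",[f(88,392),f(322,392)],.028)
# pack label
im=cv2.imread("pics/w2.png");g=cv2.cvtColor(im,cv2.COLOR_BGR2GRAY); m=np.zeros_like(g); m[255:390,265:388]=g[255:390,265:388]>80
k=max(cv2.findContours(m,0,1)[0],key=cv2.contourArea); print(cv2.boundingRect(k), cv2.minAreaRect(k))
P=show("label",cv2.boxPoints(cv2.minAreaRect(k)),zu+.026); print(P.mean(0)-p)
# deck near corners and hood etc
show("deck near corners",[[101,243],[410,248]],.012)
show("seated pack label",[[116,99],[163,96],[167,174],[119,177]],.038)
```

```text
tongue [[0.55253898 0.13668517 0.12718   ]
 [0.55118862 0.1015981  0.12718   ]] mid [ 0.0489638  -0.00206837  0.0084    ] w [0.00135036 0.03508707 0.        ]
lip edge [[0.6195, 0.1461], [0.6172, 0.0868]] mid [0.6183 0.1164]
lip yaw -2.171849326343819
toe walls outer [[0.6062, 0.1478], [0.6038, 0.0867]] mid [0.605  0.1173]
toe walls inner [[0.6106, 0.1418], [0.6087, 0.0924]] mid [0.6096 0.1171]
splay ends [[0.5954, 0.1457], [0.5932, 0.0895]] mid [0.5943 0.1176]
heel walls outer [[0.5437, 0.1499], [0.5413, 0.0899]] mid [0.5425 0.1199]
floor pad edges [[0.5683, 0.1437], [0.5664, 0.0942]] mid [0.5673 0.119 ]
heel wall ends (x-27) [[0.5476, 0.1472], [0.5455, 0.093]] mid [0.5466 0.1201]
(273, 265, 106, 117) ((325.5, 323.0), (116.0, 105.0), 90.0)
label [[0.5306, 0.1384], [0.5292, 0.1026], [0.4787, 0.1014], [0.4804, 0.1435]] mid [0.5047 0.1215]
[0.00181764 0.00027244 0.0244    ]
deck near corners [[0.5018, 0.3025], [0.4895, 0.0614]] mid [0.4956 0.182 ]
seated pack label [[0.6076, 0.2553], [0.604, 0.2197], [0.5539, 0.2212], [0.5552, 0.2583]] mid [0.5802 0.2386]
```

```bash
cat >> h.py <<'E'
CUP=np.array([.5723,.1183,.012]); CYAW=-2.2
OFF=np.array([-.0012,0,.0114])  # pack_mid from TCP, pack axes
def goal(tx,tz,th,y=0.,cup=CUP):
    """tip-bottom of tongue at tx,tz (mm, cup frame), pitch th deg"""
    Rp=R.from_euler('ZY',[CYAW,th],degrees=True); Rc=R.from_euler('Z',CYAW,degrees=True)
    tip=cup+Rc.apply(np.array([tx,y,tz])/1000)
    mid=tip-Rp.apply([.050,0,-.011]); return togo(mid-Rp.apply(OFF),CYAW,th)
def where(cup=CUP):
    p,r=tool(); A=np.array([[0,-1,0],[-1,0,0],[0,0,-1.]]).T
    Rp=r*R.from_matrix(A).inv(); Rc=R.from_euler('Z',CYAW,degrees=True)
    loc=lambda v:(Rc.inv().apply(p+Rp.apply(OFF+np.array(v))-cup)*1000).round(2)
    s=arm.state(); f=Rc.inv().apply(s['contact_force']); e=(Rc.inv()*Rp).as_euler('ZYX',degrees=True)
    print("t",round(s['clock'],2),"tip",loc([.05,0,-.011]),"mid",loc([0,0,0]),"foot",loc([-.045,0,-.013]),"yaw/pitch/roll",e.round(2),"F(cup)",f.round(1),"w",round(s['width'],4))
E
python3 -c "
from h import *
where(); print(goal(40,40,15)); print(goal(40,10,15))"
```

```text
t 9.2 tip [-20.66   0.34 107.31] mid [-70.69   0.26 118.18] foot [-115.66    0.16  105.06] yaw/pitch/roll [ 0.11 -0.15 -0.05] F(cup) [-0.4  0.7 -2.4] w 0.0486
(array([ 0.02, -3.1 ,  2.73]), array([-3.79, -0.02,  0.02]))
(array([ 0.01, -3.1 ,  4.23]), array([-3.79, -0.02,  0.02]))
```

```bash
python3 -m pendant '[[[0,0,-0.6,0,-0.5,0,0],[0,0,-0.7,0.2,-0.8,0,0],[0,0,-0.7,0.3,-0.9,0,0],[0,0,-0.6,0.5,-0.9,0,0],[0,0,0,0.5,-0.6,0,0],[0,0,0,0.3,0,0,0],[0,0,0,0,0,0,0],[0,0,0,0,0,0,0],[0,0,0,0,0,0,0],[0,0,0,0,0,0,0]]]'; python3 -c "
from h import *
where(); print(goal(40,20,15)); print(goal(40,6,15))"
```

```text
clock: 10.2
ee_pos: [0.5493, 0.1185, 0.0789]
eef_rot: [2.879, 0.002, -1.608]
contact_force: [0.0, 0.5, -1.8]
width: 0.0491
t 10.2 tip [24.25 -0.67 54.61] mid [-21.19  -0.75  78.2 ] foot [-68.02  -0.78  77.31] yaw/pitch/roll [ 0.07 15.03  0.09] F(cup) [-0.   0.5 -1.8] w 0.0491
(array([-0.03, -1.21,  1.47]), array([0.01, 0.02, 0.02]))
(array([-0.03, -1.39,  2.14]), array([0.01, 0.02, 0.02]))
```

```bash
python3 -m pendant '[[[0,-0.03,-0.4,0.4,0,0,0],[0,0,-0.4,0.5,0,0,0],[0,0,-0.3,0.4,0,0,0],[0,0,-0.1,0.2,0,0,0],[0,0,0,0,0,0,0],[0,0,0,0,0,0,0],[0,0,0,0,0,0,0],[0,0,0,0,0,0,0],[0,0,0,0,0,0,0],[0,0,0,0,0,0,0]]]'
python3 - <<'E'
from h import *
import json
where(); print(goal(40,6,15))
i=viewer.camera_info("wrist"); im=viewer.grab_frame("wrist")
json.dump({k:(v.tolist() if hasattr(v,'tolist') else v) for k,v in i.items()},open("w3.json","w"))
cv2.imwrite("pics/w3.png",im[:,:,::-1]); cv2.imwrite("pics/w3z.png",cv2.resize(im[100:300,230:430,::-1],(600,600),interpolation=cv2.INTER_CUBIC))
E
```

```text
clock: 11.2
ee_pos: [0.5662, 0.1192, 0.0413]
eef_rot: [2.881, 0.003, -1.608]
contact_force: [-0.8, -0.5, -2.8]
width: 0.0486
t 11.2 tip [41.11  0.73 17.12] mid [-4.36  0.6  40.64] foot [-51.2    0.53  39.68] yaw/pitch/roll [ 0.12 14.94  0.15] F(cup) [-0.8 -0.5 -2.8] w 0.0486
(array([ 0.03, -0.09,  0.55]), array([-0.01,  0.03,  0.03]))
```

View pics/w3z.png

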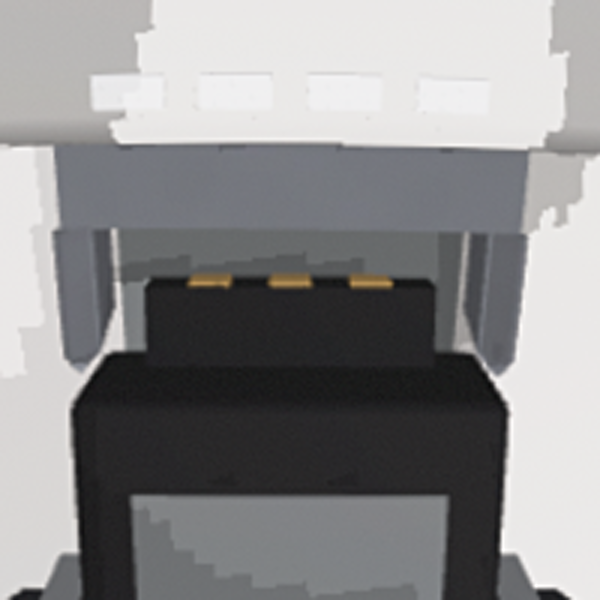

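The tongue (147–434, middle 290) is centred on the lip (54–528, middle 291), with the tongue tip at row 277 and the lip edge at row 230. Now the gap along x.

Run:
```python
from h import *
import json
i=json.load(open("w3.json")); Rc=R.from_euler('Z',CYAW,degrees=True)
loc=lambda P:(Rc.inv().apply(P-CUP)*1000).round(2)
f=lambda c,r:[230+c/3,100+r/3]
print("lip",loc(onplane(i,[f(54,230),f(528,233)],.028,True)))
print("tongue",loc(onplane(i,[f(147,279),f(434,279)],.012+.0171+.0077,True)))
```

```text
lip [[ 46.56  31.04  16.  ]
 [ 46.19 -30.3   16.  ]]
tongue [[ 43.5   17.98  24.8 ]
 [ 43.54 -17.1   24.8 ]]
```

```bash
sed -i 's/CUP=np.array(\[.5723,.1183/CUP=np.array([.5725,.1187/' h.py; python3 -m pendant '[[[0,0,-0.02,0.05,0,0,0],[0,0,-0.02,0.1,0,0,0],[0,0,-0.02,0.1,0,0,0],[0,0,-0.02,0.1,0,0,0],[0,0,-0.02,0.1,0,0,0],[0,0,-0.02,0.1,0,0,0],[0,0,0,0,0,0,0],[0,0,0,0,0,0,0],[0,0,0,0,0,0,0],[0,0,0,0,0,0,0]]]'; python3 -c "
from h import *
where(); print(goal(41,1,15))"
```

```text
clock: 12.25
ee_pos: [0.5656, 0.1194, 0.0291]
eef_rot: [2.881, 0.003, -1.608]
contact_force: [-0.4, 0.1, -3.0]
width: 0.0486
t 12.25 tip [40.28  0.5   4.86] mid [-5.19  0.36 28.38] foot [-52.02   0.29  27.43] yaw/pitch/roll [ 0.13 14.95  0.16] F(cup) [-0.4  0.1 -3. ] w 0.0486
(array([ 0.02, -0.08,  0.17]), array([-0.01,  0.03,  0.03]))
```

```bash
python3 -m pendant '[[[0,0,-0.01,0.03,0,0,0],[0,0,-0.01,0.03,0,0,0],[0,0,-0.01,0.03,0,0,0],[0,0,-0.01,0.03,0,0,0],[0,0,-0.01,0.03,0,0,0],[0,0,-0.01,0.03,0,0,0],[0,0,-0.01,0.02,0,0,0],[0,0,0,0,0,0,0],[0,0,0,0,0,0,0],[0,0,0,0,0,0,0]]]'; python3 -c "
from h import *
where(); print(goal(41,1,15))"
```

```text
clock: 13.25
ee_pos: [0.5661, 0.1194, 0.0246]
eef_rot: [2.881, 0.003, -1.608]
contact_force: [0.7, -0.3, -2.2]
width: 0.0488
t 13.25 tip [40.8   0.53  0.42] mid [-4.68  0.39 23.93] foot [-51.51   0.31  22.96] yaw/pitch/roll [ 0.14 14.93  0.17] F(cup) [ 0.7 -0.3 -2.2] w 0.0488
(array([ 0.02, -0.  , -0.03]), array([-0.02,  0.03,  0.03]))
```

```bash
python3 -m pendant '[[[0,0,-0.005,0.02,0,0,0],[0,0,-0.005,0.02,0,0,0],[0,0,-0.005,0.02,0,0,0],[0,0,-0.005,0.02,0,0,0],[0,0,-0.005,0.02,0,0,0],[0,0,-0.005,0.02,0,0,0],[0,0,-0.005,0.02,0,0,0],[0,0,-0.005,0.02,0,0,0],[0,0,-0.005,0.02,0,0,0],[0,0,-0.005,0.02,0,0,0]]]'; python3 -c "
from h import *
where(); print(goal(41,1,15))"
```

```text
clock: 14.25
ee_pos: [0.5661, 0.1194, 0.0232]
eef_rot: [2.88, 0.005, -1.608]
contact_force: [-2.6, 0.8, 6.3]
width: 0.0489
t 14.25 tip [40.79  0.59 -0.97] mid [-4.67  0.43 22.57] foot [-51.51   0.38  21.63] yaw/pitch/roll [ 0.14 14.96  0.29] F(cup) [-2.6  0.7  6.3] w 0.0489
(array([ 0.02,  0.02, -0.1 ]), array([-0.01,  0.06,  0.03]))
```

```bash
sed -i 's/,.1187,.012\]/,.1191,.0112]/' h.py; python3 -m pendant '[[[0,0,0.007,-0.025,0,0,0],[0,0,0.007,-0.025,0,0.05,0],[0,0,-0.04,-0.011,0,0,0],[0,0,-0.04,-0.011,0,0,0],[0,0,-0.04,-0.011,0,0,0],[0,0,-0.04,-0.011,0,0,0],[0,0,-0.04,-0.011,0,0,0],[0,0,-0.02,-0.005,0,0,0],[0,0,0,0,0,0,0],[0,0,0,0,0,0,0]]]'; python3 -c "
from h import *
where(); print(goal(47,1,15))"
```

```text
clock: 15.25
ee_pos: [0.5681, 0.1193, 0.0237]
eef_rot: [2.874, 0.001, -1.607]
contact_force: [-3.5, -0.4, 2.8]
width: 0.0483
t 15.25 tip [42.78  0.14 -0.  ] mid [-2.540e+00  2.000e-02  2.382e+01] foot [-49.38  -0.08  23.17] yaw/pitch/roll [ 0.14 15.32  0.06] F(cup) [-3.5 -0.5  2.8] w 0.0483
(array([ 0.  , -0.19, -0.09]), array([0.08, 0.01, 0.03]))
```

```bash
python3 -m pendant '[[[0,0,0.013,-0.05,0,0,0],[0,0,0.013,-0.05,0.05,0,0],[0,0,0,0,0,0,0],[0,0,0,0,0,0,0],[0,0,-0.03,-0.008,0,0,0],[0,0,-0.03,-0.008,0,0,0],[0,0,-0.03,-0.008,0,0,0],[0,0,-0.03,-0.008,0,0,0],[0,0,-0.03,-0.008,0,0,0],[0,0,0,0,0,0,0]]]'; python3 -c "
from h import *
where(); print(goal(47,1,15))"
```

```text
clock: 16.25
ee_pos: [0.573, 0.1192, 0.0248]
eef_rot: [2.882, 0.0, -1.607]
contact_force: [-0.6, -0.0, -2.5]
width: 0.0487
t 16.25 tip [47.81  0.19  1.4 ] mid [ 2.31  0.09 24.88] foot [-4.452e+01 -2.000e-02  2.388e+01] yaw/pitch/roll [1.300e-01 1.489e+01 1.000e-02] F(cup) [-0.6 -0.1 -2.5] w 0.0487
(array([0.  , 0.03, 0.02]), array([-0.03, -0.01,  0.03]))
```

```bash
python3 -m pendant '[[[0,0,-0.03,-0.006,0,0,0],[0,0,-0.03,-0.006,0,0,0],[0,0,-0.03,-0.006,0,0,0],[0,0,-0.03,-0.006,0,0,0],[0,0,-0.03,-0.006,0,0,0],[0,0,-0.03,-0.006,0,0,0],[0,0,-0.03,-0.006,0,0,0],[0,0,-0.03,-0.006,0,0,0],[0,0,-0.03,-0.006,0,0,0],[0,0,-0.03,-0.006,0,0,0]]]'; python3 -c "
from h import *
where(); print(goal(47,1,15))"
```

```text
clock: 17.25
ee_pos: [0.5752, 0.119, 0.0241]
eef_rot: [2.872, 0.0, -1.607]
contact_force: [-4.8, 0.8, 1.6]
width: 0.0493
t 17.25 tip [49.85  0.13  0.27] mid [ 4.59  0.04 24.18] foot [-42.25  -0.06  23.63] yaw/pitch/roll [ 0.12 15.44  0.03] F(cup) [-4.8  0.6  1.6] w 0.0493
(array([0.  , 0.15, 0.02]), array([ 0.11, -0.  ,  0.03]))
```

```bash
python3 -m pendant '[[[0,0,-0.03,-0.03,0,0,0],[0,0,-0.04,-0.02,0.03,0,0],[0,0,-0.04,-0.02,0.03,0,0],[0,0,-0.04,-0.02,0.03,0,0],[0,0,-0.04,-0.015,0.03,0,0],[0,0,-0.04,-0.015,0.03,0,0],[0,0,-0.04,-0.015,0.03,0,0],[0,0,-0.04,-0.015,0.03,0,0],[0,0,-0.04,-0.015,0.03,0,0],[0,0,-0.04,-0.015,0.03,0,0]]]'; python3 -c "
from h import *
where()"
```

```text
clock: 18.25
ee_pos: [0.5756, 0.1191, 0.024]
eef_rot: [2.873, 0.001, -1.607]
contact_force: [-6.1, 1.1, 0.3]
width: 0.0485
t 18.25 tip [50.27  0.19  0.28] mid [ 4.98  0.09 24.15] foot [-4.185e+01  1.000e-02  2.356e+01] yaw/pitch/roll [ 0.11 15.39  0.03] F(cup) [-6.1  0.9  0.3] w 0.0485
```

```bash
sed -i 's/CUP=np.array(\[.5725/CUP=np.array([.5739/' h.py; python3 -m pendant '[[[0,0,-0.04,0.02,0.2,0,0],[0,0,-0.04,0.03,0.2,0,0],[0,0,-0.045,0.03,0.2,0,0],[0,0,-0.045,0.03,0.2,0,0],[0,0,-0.045,0.03,0.2,0,0],[0,0,-0.045,0.03,0.2,0,0],[0,0,-0.045,0.03,0.2,0,0],[0,0,-0.045,0.03,0.2,0,0],[0,0,-0.045,0.03,0.2,0,0],[0,0,-0.045,0.03,0.2,0,0]]]'; python3 -c "
from h import *
where()"
```

```text
clock: 19.25
ee_pos: [0.5753, 0.1191, 0.0192]
eef_rot: [2.999, 0.004, -1.608]
contact_force: [-3.9, 0.6, 6.1]
width: 0.0488
t 19.25 tip [49.77  0.11  1.44] mid [ 1.850e+00 -1.000e-02  1.946e+01] foot [-4.454e+01 -3.000e-02  1.300e+01] yaw/pitch/roll [0.09 8.19 0.22] F(cup) [-3.9  0.5  6.1] w 0.0488
```

```bash
python3 -m pendant '[[[0,0,-0.03,-0.04,-0.2,0,0],[0,0,-0.05,-0.04,-0.2,0,0],[0,0,-0.06,-0.01,0,0,0],[0,0,-0.06,-0.01,0,0,0],[0,0,-0.06,-0.01,0,0,0],[0,0,-0.06,-0.01,0,0,0],[0,0,-0.06,-0.01,0,0,0],[0,0,-0.06,-0.01,0,0,0],[0,0,-0.06,-0.01,0,0,0],[0,0,-0.06,-0.01,0,0,0]]]'; python3 -c "
from h import *
where()"
```

```text
clock: 20.25
ee_pos: [0.5767, 0.119, 0.0209]
eef_rot: [2.937, 0.005, -1.608]
contact_force: [-9.6, 0.3, 5.7]
width: 0.0485
t 20.25 tip [50.63  0.08  0.15] mid [ 3.9  -0.07 21.06] foot [-42.8   -0.09  17.46] yaw/pitch/roll [ 0.11 11.7   0.31] F(cup) [-9.6 -0.   5.7] w 0.0485
```

```bash
python3 -m pendant '[[[0,0,-0.06,-0.05,0.03,0,0],[0,0,-0.06,-0.05,0.03,-0.02,0],[0,0,-0.06,-0.04,0.05,-0.02,0],[0,0,-0.06,-0.02,0.1,-0.02,0],[0,0,-0.06,-0.02,0.1,0,0],[0,0,-0.06,-0.02,0.1,0,0],[0,0,-0.06,-0.02,0.1,0,0],[0,0,-0.06,-0.02,0.1,0,0],[0,0,-0.06,-0.02,0.1,0,0],[0,0,-0.06,-0.02,0.1,0,0]]]'; python3 -c "
from h import *
where()"
```

```text
clock: 21.25
ee_pos: [0.5762, 0.119, 0.0203]
eef_rot: [2.956, 0.009, -1.609]
contact_force: [-7.7, -0.1, 1.2]
width: 0.0486
t 21.25 tip [50.3   0.13  0.44] mid [ 3.2  -0.07 20.5 ] foot [-43.43  -0.06  16.05] yaw/pitch/roll [ 0.13 10.66  0.51] F(cup) [-7.7 -0.4  1.2] w 0.0486
```

```bash
python3 -m pendant '[[[0,0,-0.07,-0.02,0.1,0.03,0],[0,0,-0.08,-0.02,0.15,0.03,0],[0,0,-0.085,-0.02,0.15,0.03,0],[0,0,-0.085,-0.02,0.15,0.03,0],[0,0,-0.085,-0.02,0.15,0.03,0],[0,0,-0.085,-0.02,0.15,0,0],[0,0,-0.085,-0.02,0.15,0,0],[0,0,-0.085,-0.02,0.15,0,0],[0,0,-0.085,-0.02,0.15,0,0],[0,0,-0.085,-0.02,0.15,0,0]]]'; python3 -c "
from h import *
where()"
```

```text
clock: 22.25
ee_pos: [0.5766, 0.119, 0.0187]
eef_rot: [3.013, -0.001, -1.607]
contact_force: [-6.0, 0.5, 1.7]
width: 0.0488
t 22.25 tip [5.11e+01 5.00e-02 1.65e+00] mid [ 2.93 -0.02 18.99] foot [-43.37  -0.12  11.89] yaw/pitch/roll [ 0.11  7.39 -0.06] F(cup) [-6.   0.3  1.7] w 0.0488
```

```bash
python3 -m pendant '[[[0,0,-0.08,-0.06,-0.2,0,0],[0,0,-0.08,-0.06,-0.2,0,0],[0,0,-0.09,-0.03,0.05,0,0],[0,0,-0.1,-0.03,0.1,0,0],[0,0,-0.1,-0.03,0.1,0,0],[0,0,-0.1,-0.03,0.1,0,0],[0,0,-0.1,-0.03,0.1,0,0],[0,0,-0.1,-0.03,0.1,0,0],[0,0,-0.1,-0.03,0.1,0,0],[0,0,-0.1,-0.03,0.1,0,0]]]'; python3 -c "
from h import *
where()"
```

```text
clock: 23.25
ee_pos: [0.578, 0.1189, 0.0191]
eef_rot: [2.987, -0.001, -1.607]
contact_force: [-8.7, 1.1, 4.0]
width: 0.0487
t 23.25 tip [52.4   0.09  0.77] mid [ 4.69  0.   19.33] foot [-41.77  -0.11  13.42] yaw/pitch/roll [ 0.12  8.85 -0.05] F(cup) [-8.7  0.7  4. ] w 0.0487
```

```bash
python3 -m pendant '[[[0,0,-0.1,-0.02,0.15,0,0],[0,0,-0.105,0,0.2,0,0],[0,0,-0.105,0.01,0.2,0,0],[0,0,-0.105,0.02,0.2,0,0],[0,0,-0.105,0.02,0.2,0,0],[0,0,-0.105,0.02,0.2,0,0],[0,0,-0.105,0.02,0.2,0,0],[0,0,-0.105,0.02,0.2,0,0],[0,0,-0.105,0.02,0.2,0,0],[0,0,-0.105,0.02,0.2,0,0]]]'; python3 -c "
from h import *
where()"
```

```text
clock: 24.25
ee_pos: [0.5776, 0.1189, 0.0157]
eef_rot: [3.071, 0.005, -1.608]
contact_force: [-11.2, 0.2, 9.6]
width: 0.0488
t 24.25 tip [52.38  0.06  1.44] mid [ 3.28 -0.09 15.95] foot [-42.53  -0.11   6.16] yaw/pitch/roll [0.11 4.05 0.3 ] F(cup) [-11.2  -0.3   9.6] w 0.0488
```

```bash
python3 -m pendant '[[[0,0,-0.1,-0.03,0.15,0.02,0],[0,0,-0.1,-0.02,0.2,0.02,0],[0,0,-0.1,0,0.2,0.02,0],[0,0,-0.1,0,0.2,0,0],[0,0,-0.1,0,0.2,0,0],[0,0,-0.1,0,0.2,0,0],[0,0,-0.1,0,0.2,0,0],[0,0,-0.1,0,0.2,0,0],[0,0,-0.1,0,0.2,0,0],[0,0,-0.1,0,0.2,0,0]]]'; python3 -c "
from h import *
where()"
```

```text
clock: 25.25
ee_pos: [0.5776, 0.119, 0.0133]
eef_rot: [-3.124, 0.005, -1.607]
contact_force: [-10.1, 1.2, 11.1]
width: 0.049
t 25.25 tip [52.51  0.1   3.34] mid [ 2.33 -0.06 13.45] foot [-42.43  -0.1   -0.36] yaw/pitch/roll [ 0.13 -1.03  0.27] F(cup) [-10.1   0.8  11.1] w 0.049
```

```bash
python3 -m pendant '[[[0,0,-0.06,0,0,0,0],[0,0,-0.02,0,0,0,0],[0,0,0.02,0,0,0,0],[0,0,0.03,0,0,0,0],[0,0,0.03,0,0,0,0],[0,0,0.03,0,0,0,0],[0,0,0,0,0,0,0],[0,0,0,0,0,0,0],[0,0,0,0,0,0,0],[0,0,0,0,0,0,0]]]'; python3 -c "
from h import *
where()"
```

```text
clock: 26.25
ee_pos: [0.5763, 0.119, 0.0134]
eef_rot: [-3.129, 0.005, -1.607]
contact_force: [-3.3, 1.1, 0.2]
width: 0.0492
t 26.25 tip [51.15  0.09  3.19] mid [ 1.02 -0.08 13.57] foot [-4.382e+01 -1.100e-01  2.000e-02] yaw/pitch/roll [ 0.13 -0.71  0.31] F(cup) [-3.4  1.   0.2] w 0.0492
```

```bash
python3 -m pendant '[[[0.75,0,0,0,0,0,0],[0.75,0,0,0,0,0,0],[0.75,0,0,0,0,0,0],[0.75,0,0,0,0,0,0],[0.75,0,0,0,0,0,0],[0.75,0,0,0,0,0,0],[0.75,0,0,0,0,0,0],[0.75,0,0,0,0,0,0],[0.75,0,0,0,0,0,0],[0.75,0,0,0,0,0,0]]]'
python3 - <<'E'
from h import *
import json
where()
i=viewer.camera_info("wrist"); im=viewer.grab_frame("wrist")
json.dump({k:(v.tolist() if hasattr(v,'tolist') else v) for k,v in i.items()},open("w4.json","w"))
cv2.imwrite("pics/w4.png",im[:,:,::-1]); cv2.imwrite("pics/w4z.png",cv2.resize(im[100:420,180:480,::-1],(562,600),interpolation=cv2.INTER_CUBIC))
E
```

```text
clock: 27.25
ee_pos: [0.5824, 0.1189, 0.0154]
eef_rot: [-3.117, 0.006, -1.607]
contact_force: [-0.5, -0.5, -0.0]
width: 0.0643
t 27.25 tip [57.29  0.19  5.84] mid [ 7.04  0.05 15.6 ] foot [-37.63   0.04   1.49] yaw/pitch/roll [ 0.1  -1.42  0.32] F(cup) [-0.5 -0.5 -0. ] w 0.0643
```

View pics/w4z.png

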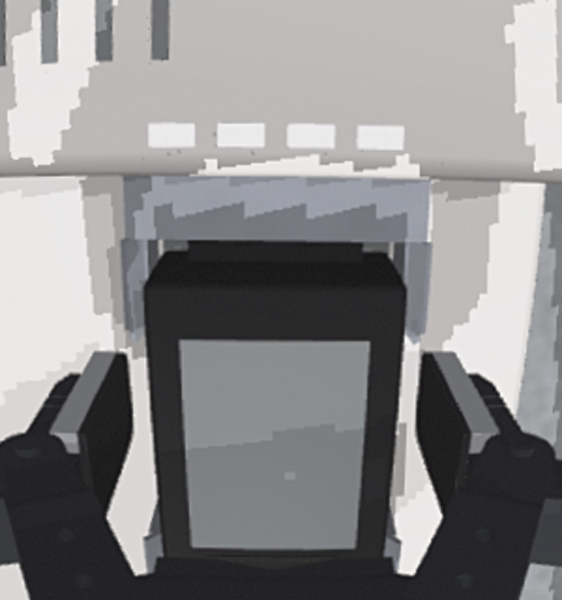

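The pack lies in the bay with its tongue under the lip and the fingers clear. I'll lift and check the seat, comparing it with the left pack.

```bash
python3 -m pendant '[[[0.75,0,0.1,-0.2,0,0,0],[0.75,0,0.1,-0.5,0,0,0],[0.75,0,0,-0.8,0,0,0],[0.75,0,0,-0.8,0,0,0],[0.75,0,0.3,-0.8,0,0,0],[0.75,0,0.6,-0.8,0,0,0],[0.75,0,0.6,-0.8,0,0,0],[0.75,0,0.6,-0.8,0,0,0],[0.75,0,0.6,-0.5,0,0,0],[0.75,0,0,0,0,0,0]]]'
python3 - <<'E'
from h import *
import json
where()
i=viewer.camera_info("wrist"); im=viewer.grab_frame("wrist")
json.dump({k:(v.tolist() if hasattr(v,'tolist') else v) for k,v in i.items()},open("w5.json","w")); print(i)
cv2.imwrite("pics/w5.png",im[:,:,::-1])
E
```

```text
clock: 28.3
ee_pos: [0.5213, 0.1199, 0.1488]
eef_rot: [-3.11, 0.011, -1.61]
contact_force: [-0.0, -0.1, -0.0]
width: 0.0641
t 28.3 tip [ -3.85  -1.29 139.51] mid [-54.17  -1.36 148.94] foot [-98.74  -1.16 134.54] yaw/pitch/roll [-0.06 -1.79  0.63] F(cup) [-0.  -0.1 -0. ] w 0.0641
{'fx': 371.64829954431775, 'fy': 371.64829954431775, 'cx': 325.99312996966785, 'cy': 234.23643785186866, 'position': array([0.58973866, 0.11541099, 0.29289991]), 'rotation': array([ 2.88307356,  0.01151819, -1.61213862])}
```

View pics/w5.png

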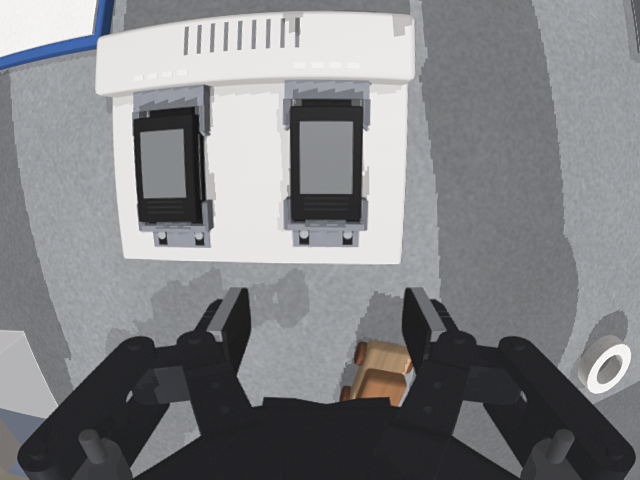

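Both packs now look alike: the right one spans rows 105–222 with its heel wall at row ~228. I'll enlarge both heel ends to compare the gaps.

Run:
```python
from h import *
import json
im=cv2.imread("pics/w5.png"); i=json.load(open("w5.json"))
a=cv2.resize(im[70:255,120:220],(324,600),interpolation=cv2.INTER_CUBIC); b=cv2.resize(im[70:255,275:375],(324,600),interpolation=cv2.INTER_CUBIC)
cv2.imwrite("pics/w5z.png",np.hstack([a,b]))
g=cv2.cvtColor(im,cv2.COLOR_BGR2GRAY); Rc=R.from_euler('Z',CYAW,degrees=True)
for x0,x1,n in((125,200,"L"),(285,370,"R")):
    m=np.zeros_like(g); m[110:205,x0:x1]=((g>90)&(g<180))[110:205,x0:x1]
    k=[c for c in cv2.findContours(m,0,1)[0] if cv2.contourArea(c)>1500]
    for c in k:
        r=cv2.minAreaRect(c); P=onplane(i,cv2.boxPoints(r),.038,True); print(n,r,(Rc.inv().apply(P-CUP)*1000).round(1).tolist())
```

```text
L ((162.45159912109375, 163.6445770263672), (68.27789306640625, 43.472286224365234), 87.95458984375) [[28.4, 138.3, 26.8], [26.5, 102.0, 26.8], [-23.3, 102.8, 26.8], [-23.4, 139.9, 26.8]]
R ((325.5, 157.0), (72.0, 53.0), 90.0) [[28.0, 18.1, 26.8], [27.8, -17.8, 26.8], [-21.9, -18.0, 26.8], [-21.8, 18.7, 26.8]]
```

View pics/w5z.png

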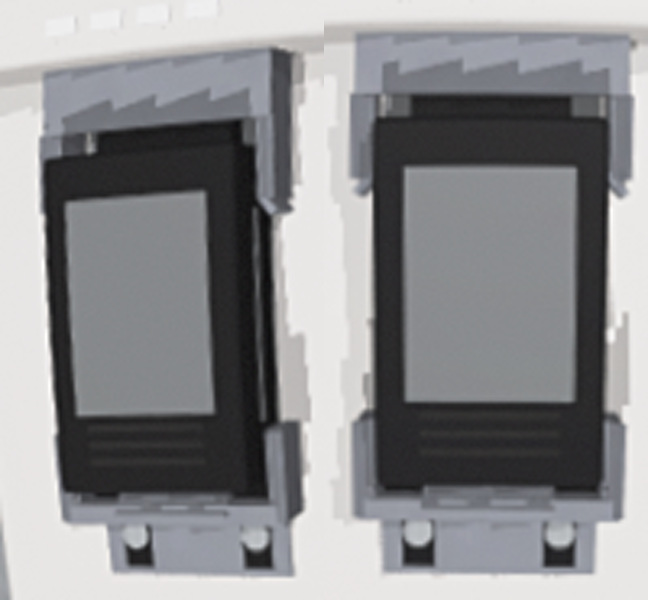

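The right pack matches the seated left one at both ends: lip to toe about 23 px against 22, heel to wall 32 px against 30. I'll let things settle and hand in.

```bash
python3 -m pendant '[[[0.75,0,0,0,0,0,0],[0.75,0,0,0,0,0,0],[0.75,0,0,0,0,0,0],[0.75,0,0,0,0,0,0],[0.75,0,0,0,0,0,0],[0.75,0,0,0,0,0,0],[0.75,0,0,0,0,0,0],[0.75,0,0,0,0,0,0],[0.75,0,0,0,0,0,0],[0.75,0,0,0,0,0,0]]]'; python3 -c "
from h import *
print(arm.finish_job())"
```

```text
clock: 29.35
ee_pos: [0.5235, 0.1192, 0.1474]
eef_rot: [-3.11, 0.009, -1.611]
contact_force: [0.4, 0.8, -0.4]
width: 0.0643
the job is handed in; nothing more can be done
None
```

The large pack is in the free bay, flat, released and apparently under both lip and catch. The job was handed in at about 29 s and gave no verdict.

- **How it went:** I tilted the pack 15° toe down, felt for the floor, and slid the tongue under the lip until the contacts pushed back. With about 10 N of push I rocked the heel down. The foot seemed to catch twice, judging by its position and the forces. Each time I backed off and pushed a little further before going on. Then I eased back so the pack could spring under the catch, and let go.
- **Forces:** the highest readings were about 11 N along the push and about 13 N downward (with the pack's weight allowed for). The wrist was read only at the end of each 1 s move, so short peaks between readings would not show.
- **Last checks:** in the final wrist picture the gaps at lip and heel match the seated left pack to within 2 px in an enlarged crop. The pack's label puts it about 0.3 mm from my felt-out cup position along the bay, and centred across. The gripper was clear, with under 1 N on the tool.
- **Disagreed:** feeling for the contacts put the cup (or the pack in the grip) about 1.4 mm further in +x than the camera did. The tool also drifted about 6 mm in +x as the fingers opened, apparently without disturbing the pack.
- **Not checked:** I could not see the catch over the foot directly. I did not measure the bystanders again afterwards, but the arm was not commanded near them.

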